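# Turn the carousel cover to the lilac bucket

## Robot

A 6-joint arm with a two-finger parallel gripper is mounted at the origin on the work surface. World frame = base frame: x ahead of the robot, y to its left, z up, the work surface at z = 0. Lengths are in m, angles in rad, forces in N, time in s.
With the tool pointing down it reaches from about 0.3 to 1 m from the base axis. Payload 5.1 kg.
Tool frame: the origin (TCP) lies midway between the tips of the shut fingers; the grasp point (between the pads) lies 19 mm behind it; z points along the fingers, y is the line along which they close (so a half turn about z gives the same grasp; the last joint's range is limited). The gripper opens to 95 mm and grips with 3 to 60 N. Pads are 20 mm wide; open, the fingers measure 119 mm over their backs; the gripper's body (75 mm by 180 mm) begins 59 mm behind the grasp point.
Start: joints at [-1.388, 0.124, 1.65, -0, 1.367, -0.083], TCP at [0.171, -0.627, 0.215] pointing down, gripper open.
Joint ranges: [-2.61, 2.61], [-1.02, 2.33], [0.03, 2.71], [-1.35, 4.49], [0.32, 2.68], [-2.91, 2.91]. Speed limits (rad/s): [2.57, 2.57, 3.14, 3.14, 3.14, 3.14].

## Interface

Orientations are given as a unit quaternion [x, y, z, w].
In Python, from rig import sensors, get_image, camera_model, r, models gives the robot as it stands.
- The arm moves only by the tool apply_moves, never from a script. Its argument "increments" is a list of rows, each a list of 7 numbers: the turn, a rotation vector about the tool's x, y, z each as a share of 8 degrees, from -1 to 1, then the shift along the tool's x, y, z each as a share of 0.05 m, from -1 to 1, then the closure, from 0 (fully open) to 1 (shut). In form: [[rx, ry, rz, tx, ty, tz, hand], ...]. A call has 1 to 12 rows; each row shifts and turns the commanded pose from where the row before left it, along the tool's axes as they then stand; what a row does not reach is not made up. A row lasts 1/8 s, in which the tool goes at most 62.5 mm and 10.7 degrees, less where a joint would pass 70% of its speed; a pose out of reach is approached as far as the arm can. A call with a number of a shift or a turn outside -1 to 1 is refused whole. A call with a gripper value outside its range is refused whole. The fingers move at their own pace and stop on an object; "force" is the grip in N (left out, the last holds). Time passes only in rows, so rows that do not move let the fingers close. It gives the time, the measured TCP pose, the force, the opening and the grip force at its end, in the units of the state.
- sensors.get_obs(): the state, without advancing time (a new reading comes with each control period).
- get_image(name): name is "scene" or "top"; returns the picture (420x560x3 uint8, red, green, blue); there is no depth.
- camera_model(name): a dict with "fx", "fy", "cx", "cy" (pixels), "R" (3x3) and "t" (3): a world point X has camera coordinates R X + t. Camera axes: x right, y down, z forward; pixel columns grow to the right and rows downward; lengths in m; the calibration is good to about 2 mm. A picture is of the moment at which its call begins. camera_model takes no time and is no camera call.
- r.hand_in(): hands the job in; it is judged then, once.
Trained networks look in the newest picture that a camera, given by its name, has taken for a name from the list of things; names that differ only in an ending like _2 or _b are one class to them, and where a whole thing is asked for, a point or a joint stands for the part that bears it (a point fixed in the world has none). Each returns a list of dicts, best first, with "score" (0 to 1); they miss things now and then, are a little off and sometimes report something else, mostly with a low value. They report only what shows in the picture. A call takes as long as a camera call.
- models.boxes_of(camera, name): "point" ([column, row] in pixels, amid what is visible of it).
The state is a dict: "time_s": time; "q": joint angles; "joint_vel": joint speeds; "effort": joint torques, N m; "eef_pos": TCP position; "tool_rot": TCP orientation; "ft_force": force on the tool from outside, world axes, zero at the start; "wrist_torque": the same for the moment, N m; "width": finger opening in m; "grip_force": force on a finger pad.
Only numpy, scipy, OpenCV 4.12 (cv2) and the standard library are available. Lean on these libraries where they do the work, as an engineer would, in place of code of your own. Each camera call takes 0.05 s, during which the arm holds its last target. There are 200 camera calls.

## Task

Turn the black cover of the sample carousel by its orange knob until the cover's opening is centred over the lilac bucket, so that the lilac-capped tubes can be reached, then let go. Leave the amber reagent bottle standing where it is.

Things in the scene. Friction and masses are not known exactly. Their poses are not given: they have to be found in the camera images.
- cover: Black cover disc, 176 mm across, 6 mm thick; origin on its vertical turning axis, at its underside 76 mm above the table; its x axis points to its opening. Turns either way without stops; drag 0.1 N m; stays where left. Its orange knob, at cover x = -60 mm, y = 0, is an upright round post 22 mm across, from 82 to 127 mm above the table, spinning freely on its pin: the carousel's tallest part.
- opening (a point): Middle of the cover's opening, straight opposite the knob: 84 mm from the turning axis along the cover's x axis, 82 mm above the table; turns with the cover. The opening is a sector cut 56 degrees wide, open to the rim, from 34 mm radius outwards, a white line along each edge. Beneath lies the fixed white drum, 256 mm across, 52 mm high at its black rim.
- lilac_bucket: Lilac round bucket with red insert and seven lilac-capped tubes, 64 mm across, 32 mm tall, fixed on the drum; origin at the centre of its underside, 40 mm above the table, 84 mm from the cover's axis. Green, yellow and white buckets of the same shape stand at the other quarter turns in any order; a 28 mm wide crescent of each always shows outside the cover's edge.
- bottle: Bystander: loose amber reagent bottle with a white cap, 60 mm across, 120 mm tall, standing to one side of the carousel; origin at the centre of its underside, z up.

How it is judged:
At the end, for the whole second after the job is handed in: The middle of the cover's opening is within 16 mm (about 11 degrees of turn), seen from above, of the centre of the lilac bucket, the cover is at rest and let go (horizontal distance between opening and lilac_bucket below 0.016 m and angular speed of cover below 0.05 rad/s); the robot touches nothing.
It fails at once if the reagent bottle is moved more than 20 mm or tipped more than 0.3 rad (distance of bottle from where it was at the start of the episode above 0.02 m or angle between bottle's own z axis and vertical above 0.3 rad).
It also fails if it takes over 40 s, if anything falls off the work surface, if the arm or the gripper's body presses on something with over 40 N, if the wrist force passes 120 N, or if a joint passes its speed limit or range.

## Working session

There is one attempt and no reset: what is moved stays moved. The work goes in short steps, Python scripts to look and compute and a tool call to move; the robot and the scene stay as the last step left them, time stands still between calls to the robot, and variables do not carry over. Pictures are saved under pics/ and viewed, at most 10 in all, crops included, and the job is handed in when it is done.

Besides the shell and the picture viewer there is one more tool, called as name([rows], argument=value, ...), one row to a line, values as JSON. apply_moves: Moves the arm, as the interface text tells. Its arguments: {"type":"object","properties":{"increments":{"type":"array","items":{"type":"array","items":{"type":"number","minimum":-1,"maximum":1}}},"force":{"type":"number"}},"required":["increments"]}

```bash
mkdir -p pics; cat > h.py <<'E'
import numpy as np, cv2
from rig import sensors, get_image, camera_model, r, models
def ray(cam,p,z):
    m=camera_model(cam);R=np.array(m["R"]);t=np.array(m["t"])
    d=R.T@np.array([(p[0]-m["cx"])/m["fx"],(p[1]-m["cy"])/m["fy"],1]);c=-R.T@t
    return c+d*(z-c[2])/d[2]
E
python3 - <<'E'
from h import *
for c in("top","scene"):
    cv2.imwrite(f"pics/{c}0.png",get_image(c)[:,:,::-1])
    for n,z in(("cover",.082),("opening",.082),("lilac_bucket",.075),("bottle",.1)):
        for d in models.boxes_of(c,n)[:2]: print(c,n,d["score"],np.round(d["point"]),ray(c,d["point"],z).round(3))
s=sensors.get_obs();print(s["time_s"],s["eef_pos"],s["tool_rot"])
E
```

```text
top cover 0.92 [304. 203.] [ 0.561 -0.055  0.082]
top opening 0.75 [305. 203.] [ 0.56  -0.057  0.082]
top lilac_bucket 0.75 [265. 187.] [0.603 0.039 0.075]
top bottle 0.62 [132. 216.] [0.535 0.351 0.1  ]
scene cover 0.57 [264. 208.] [ 0.557 -0.043  0.082]
scene opening 0.82 [265. 204.] [ 0.55  -0.05   0.082]
scene lilac_bucket 0.87 [268. 244.] [0.613 0.048 0.075]
scene bottle 0.66 [395. 336.] [0.576 0.383 0.1  ]
0.5 [ 0.17068623 -0.6271379   0.21460321] [ 9.91183579e-01  1.32495698e-01  2.21025772e-06 -5.02671622e-05]
```

View pics/top0.png

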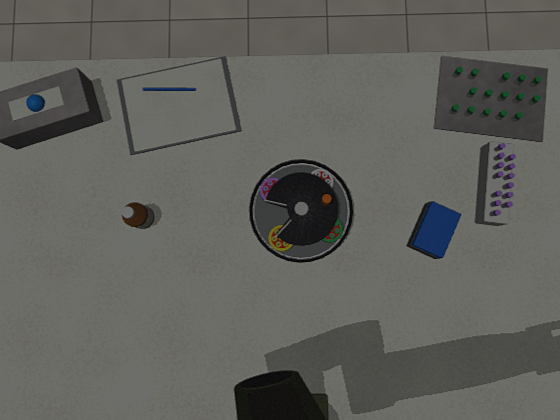

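View pics/scene0.png

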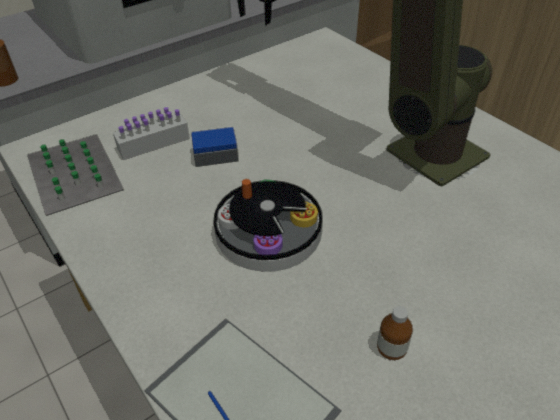

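Top view: hub at about (301,209), knob (326,199), lilac bucket (268,188), yellow (280,238), bottle (135,215) well to the left. The opening faces between lilac and yellow, so a clockwise turn of about 55° is needed.

```bash
cat >> h.py <<'E'
def cen(cam,img,lo,hi,box,sat=110,val=40):
    h=cv2.cvtColor(img,cv2.COLOR_RGB2HSV);m=cv2.inRange(h,(lo,sat,val),(hi,255,255))
    k=np.zeros_like(m);x0,y0,x1,y1=box;k[y0:y1,x0:x1]=m[y0:y1,x0:x1]
    p=np.argwhere(k)[:,::-1];return p.mean(0),len(p)
def measure():
    i=get_image("top");o={}
    b=(245,155,360,268)
    for n,lo,hi,s in(("lilac",135,165,60),("yellow",20,32,120),("green",45,85,90),("orange",3,15,150)):
        try:
            p,c=cen("top",i,lo,hi,b,s);z=.12 if n=="orange" else .072
            o[n]=ray("top",p,z);print(n,p.round(1),c,o[n].round(4))
        except Exception as e: print(n,e)
    return i,o
E
python3 - <<'E'
from h import *
i,o=measure()
j=get_image("scene");p,c=cen("scene",j,3,15,(235,170,262,205),150);print("scene knob",p,c,ray("scene",p,.108))
g=cv2.cvtColor(i,cv2.COLOR_RGB2GRAY)[150:270,240:362]
# dark rim of drum
m=(g<32).astype(np.uint8);cs,_=cv2.findContours(m,cv2.RETR_EXTERNAL,cv2.CHAIN_APPROX_NONE)
c=max(cs,key=lambda c:cv2.contourArea(cv2.convexHull(c)));e=cv2.fitEllipse(cv2.convexHull(c));print(e)
C=ray("top",np.array(e[0])+[240,150],.052);print("C",C,"rim",ray("top",np.array(e[0])+[240+e[1][0]/2,150],.052))
H=ray("top",(301,209),.085);print("hub",H)
for n,v in o.items(): d=v-C;print(n,np.degrees(np.arctan2(d[1],d[0])),np.hypot(d[0],d[1]))
cv2.imwrite("pics/crop.png",cv2.resize(i[150:270,240:362],None,fx=5,fy=4.9,interpolation=cv2.INTER_CUBIC)[:,:,::-1])
E
```

```text
lilac [265.8 186.6] 122 [0.6035 0.0368 0.072 ]
yellow [278.6 239.8] 219 [0.4742 0.0078 0.072 ]
green [335.  232.6] 152 [ 0.4892 -0.1271  0.072 ]
orange [313.1 213.6] 167 [ 0.5305 -0.0734  0.12  ]
scene knob [246.52727273 189.06060606] 165 [ 0.56887147 -0.09538584  0.108     ]
((60.769046783447266, 60.61781692504883), (101.96800994873047, 102.91327667236328), 95.28907775878906)
C [ 0.54588694 -0.0472122   0.052     ] rim [ 0.54369525 -0.17173725  0.052     ]
hub [ 0.54585672 -0.04687149  0.085     ]
lilac 55.537607292812886 0.10186331378991619
yellow 142.48858006194655 0.09033966167262111
green -125.34273776440021 0.09799778969224872
orange -120.4702446954901 0.03040793619307925
```

View pics/crop.png

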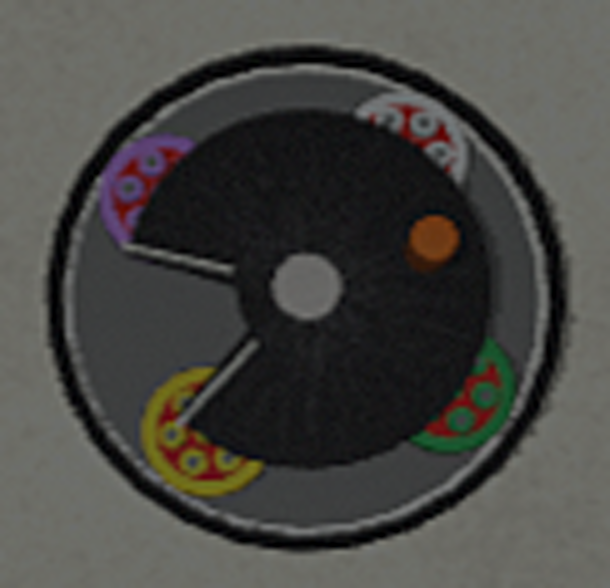

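The crop shows the knob top at px (326.8,198.6), the hub at (301.5,208.5), and lilac at upper left, next to one edge of the opening.

```bash
cat >> h.py <<'E'
from scipy.spatial.transform import Rotation as Ro
C=np.array([.546,-.047])
def go(xyz):
    s=sensors.get_obs();R=Ro.from_quat(s["tool_rot"]);d=R.inv().apply(np.array(xyz)-s["eef_pos"])
    y=R.apply([0,1,0]);print("t",s["time_s"],"tcp",np.round(s["eef_pos"],4),"shift/50mm",(d/.05).round(3),"yaw y",np.degrees(np.arctan2(y[1],y[0])).round(1),"q",np.round(s["q"],2))
E
python3 - <<'E'
from h import *
K=ray("top",(326.8,198.6),.127);d=K[:2]-C;a=np.arctan2(d[1],d[0]);print(K,np.hypot(*d),np.degrees(a))
P=C+.06*np.array([np.cos(a),np.sin(a)]);print(P);go([*P,.215])
E
```

```text
[ 0.56370846 -0.10518043  0.127     ] 0.060815719297250576 -73.0712452494498
[ 0.56347094 -0.10440005]
t 0.6 tcp [ 0.1707 -0.6272  0.2147] shift/50mm [ 1.0326e+01 -8.0250e+00 -7.0000e-03] yaw y -74.8 q [-1.39  0.12  1.65 -0.    1.37 -0.08]
```

apply_moves([
  [0,0,0,0.86,-0.67,0,0],
  [0,0,0,0.86,-0.67,0,0],
  [0,0,0,0.86,-0.67,0,0],
  [0,0,0,0.86,-0.67,0,0],
  [0,0,0,0.86,-0.67,0,0],
  [0,0,0,0.86,-0.67,0,0],
  [0,0,0,0.86,-0.67,0,0],
  [0,0,0,0.86,-0.67,0,0],
  [0,0,0,0.86,-0.67,0,0],
  [0,0,0,0.86,-0.67,0,0],
  [0,0,0,0.86,-0.67,0,0],
  [0,0,0,0.86,-0.67,0,0],
], force=20)

```text
time_s: 2.1
eef_pos: [0.564, -0.1022, 0.215]
tool_rot: [0.991, 0.133, 0.0, 0.0]
ft_force: [-0.4, -1.2, -0.2]
width: 0.095
grip_force: 0.0
```

apply_moves([
  [0,0,-0.96,0,0,0,0],
  [0,0,-0.96,0,0,0,0],
  [0,0,-0.96,0,0,0,0],
  [0,0,-0.96,0,0,0,0],
  [0,0,-0.96,0,0,0,0],
  [0,0,-0.96,0,0,0,0],
  [0,0,-0.96,0,0,0,0],
  [0,0,-0.96,0,0,0,0],
  [0,0,-0.96,0,0,0,0],
  [0,0,-0.96,0,0,0,0],
  [0,0,-0.96,0,0,0,0],
  [0,0,-0.96,0,0,0,0],
])

```text
time_s: 3.6
eef_pos: [0.563, -0.1038, 0.2148]
tool_rot: [0.59, 0.807, 0.0, 0.0]
ft_force: [0.5, 0.4, -0.1]
width: 0.0947
grip_force: 0.0
```

```bash
python3 - <<'E'
from h import *
go([.5635,-.1044,.097])
j=get_image("scene");cv2.imwrite("pics/s1.png",cv2.resize(j[100:300,160:360],None,fx=3,fy=3)[:,:,::-1])
E
```

```text
t 3.6 tcp [ 0.563  -0.1038  0.2148] shift/50mm [-0.015  0.005  2.356] yaw y 17.6 q [-0.28 -0.05  1.83  0.    1.36 -0.58]
```

View pics/s1.png

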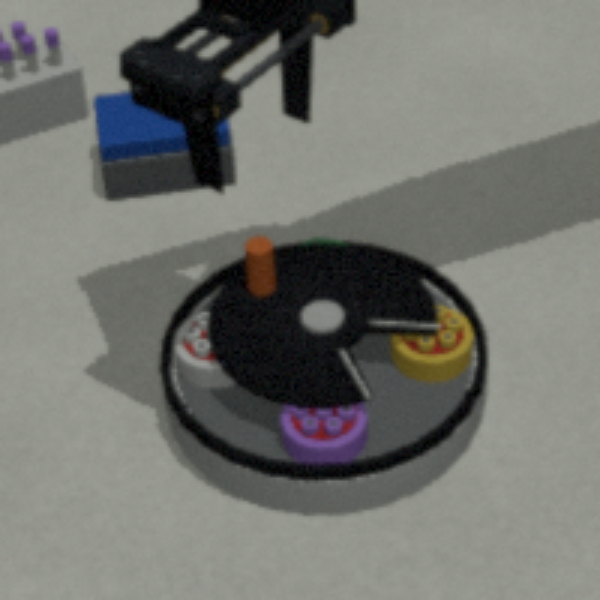

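The open fingers at crop (205,185) and (297,115) straddle the knob at (260,265) from above. Next I descend and grip.

apply_moves([
  [0,0,0,0,0,0.8,0],
  [0,0,0,0,0,0.8,0],
  [0,0,0,0,0,0.75,0],
  [0,0,0,0,0,0,0.5],
  [0,0,0,0,0,0,1],
  [0,0,0,0,0,0,1],
  [0,0,0,0,0,0,1],
  [0,0,0,0,0,0,1],
  [0,0,0,0,0,0,1],
  [0,0,0,0,0,0,1],
], force=20)

```text
time_s: 4.9
eef_pos: [0.563, -0.1037, 0.0971]
tool_rot: [0.592, 0.806, -0.0, -0.0]
ft_force: [-0.2, -0.2, -0.1]
width: 0.0308
grip_force: 0.0
```

```bash
python3 - <<'E'
from h import *
s=sensors.get_obs();p=np.array(s["eef_pos"][:2]);d=p-C;a=np.arctan2(d[1],d[0]);r0=np.hypot(*d);print(r0,np.degrees(a),s["width"],s["grip_force"],s["ft_force"])
go([*p,.097])
# 10 rows: step on arc with hand turning; shifts in tool axes
n=10;tot=np.radians(-125)-a;st=tot/n;R=Ro.from_quat(s["tool_rot"])
q=lambda t:C+r0*np.array([np.cos(t),np.sin(t)])
for k in range(n):
    v=np.append(q(a+st*(k+1))-q(a+st*k),0);print((R.inv().apply(v)/.05).round(3),np.degrees(st)/8);R=Ro.from_rotvec([0,0,st])*R
E
```

```text
0.05919317014950622 -73.3580593782722 0.03078422708776907 0.0 [-0.17263259 -0.20677464 -0.05325405]
t 4.9 tcp [ 0.563  -0.1037  0.0971] shift/50mm [-0.     0.     0.003] yaw y 17.4 q [-0.28  0.06  1.93  0.    1.16 -0.58]
[ 0.006 -0.106  0.   ] -0.6455242577715977
[ 0.006 -0.106  0.   ] -0.6455242577715977
[ 0.006 -0.106  0.   ] -0.6455242577715977
[ 0.006 -0.106  0.   ] -0.6455242577715977
[ 0.006 -0.106  0.   ] -0.6455242577715977
[ 0.006 -0.106  0.   ] -0.6455242577715977
[ 0.006 -0.106  0.   ] -0.6455242577715977
[ 0.006 -0.106  0.   ] -0.6455242577715977
[ 0.006 -0.106  0.   ] -0.6455242577715977
[ 0.006 -0.106  0.   ] -0.6455242577715977
```

Still closing (31 mm). I'll let it finish, then drag with the hand turning (rz +0.645 per row, ty -0.106, tx 0.006).

apply_moves([
  [0,0,0,0,0,0,1],
  [0,0,0,0,0,0,1],
  [0,0,0,0,0,0,1],
  [0,0,0,0,0,0,1],
], force=20)

```text
time_s: 5.4
eef_pos: [0.5631, -0.1037, 0.0972]
tool_rot: [0.592, 0.806, 0.0, 0.0]
ft_force: [2.2, 0.2, -1.0]
width: 0.0217
grip_force: 20.0
```

apply_moves([
  [0,0,0.32,0.003,-0.053,0,1],
  [0,0,0.32,0.003,-0.053,0,1],
  [0,0,0.32,0.003,-0.053,0,1],
  [0,0,0.32,0.003,-0.053,0,1],
])

```text
time_s: 5.9
eef_pos: [0.5526, -0.1053, 0.0971]
tool_rot: [0.662, 0.749, 0.0, -0.0]
ft_force: [2.2, 1.5, -0.4]
width: 0.0217
grip_force: 20.0
```

apply_moves([
  [0,0,0.645,0.006,-0.106,0,1],
  [0,0,0.645,0.006,-0.106,0,1],
  [0,0,0.645,0.006,-0.106,0,1],
  [0,0,0.645,0.006,-0.106,0,1],
  [0,0,0.645,0.006,-0.106,0,1],
  [0,0,0.645,0.006,-0.106,0,1],
  [0,0,0.645,0.006,-0.106,0,1],
  [0,0,0.645,0.006,-0.106,0,1],
  [0,0,0,0,0,0,1],
  [0,0,0,0,0,0,1],
])

```text
time_s: 7.15
eef_pos: [0.513, -0.0935, 0.0971]
tool_rot: [0.884, 0.468, 0.002, -0.001]
ft_force: [4.7, 7.3, -1.8]
width: 0.0218
grip_force: 20.0
```

```bash
python3 - <<'E'
from h import *
s=sensors.get_obs();p=np.array(s["eef_pos"][:2]);d=p-C;print(np.hypot(*d),np.degrees(np.arctan2(d[1],d[0])));go([*p,.215])
E
```

```text
0.057010255904717644 -125.41342737836253
t 7.15 tcp [ 0.513  -0.0935  0.0971] shift/50mm [ 1.100e-02 -1.000e-03 -2.357e+00] yaw y -34.2 q [-0.29 -0.06  2.04  0.01  1.16  0.31]
```

Now I'll release, lift straight up, and back off for a check.

apply_moves([
  [0,0,0,0,0,0,0.5],
  [0,0,0,0,0,0,0.3],
  [0,0,0,0,0,0,0.3],
  [0,0,0,0,0,0,0.3],
  [0,0,0,0,0,0,0.3],
  [0,0,0,0,0,0,0.3],
  [0,0,0,0,0,-0.8,0.3],
  [0,0,0,0,0,-0.8,0.3],
  [0,0,0,0,0,-0.8,0.3],
  [0,0,0,0,0,-0.8,0.3],
])

```text
time_s: 8.4
eef_pos: [0.5121, -0.0954, 0.2585]
tool_rot: [0.883, 0.468, 0.0, 0.0]
ft_force: [0.1, -0.4, 0.8]
width: 0.0664
grip_force: 0.0
```

apply_moves([
  [0,0,0,-0.3,0.9,0,0.3],
  [0,0,0,-0.3,0.9,0,0.3],
  [0,0,0,-0.3,0.9,0,0.3],
  [0,0,0,-0.3,0.9,0,0.3],
  [0,0,0,-0.3,0.9,0,0.3],
  [0,0,0,-0.3,0.9,0,0.3],
  [0,0,0,-0.3,0.9,0,0.3],
])

```text
time_s: 9.28
eef_pos: [0.7149, -0.3604, 0.2568]
tool_rot: [0.883, 0.468, -0.0, -0.0]
ft_force: [0.5, 0.2, 0.4]
width: 0.0669
grip_force: 0.0
```

```bash
python3 - <<'E'
from h import *
i=get_image("top");cv2.imwrite("pics/t2.png",cv2.resize(i[150:270,240:362],None,fx=5,fy=4.9,interpolation=cv2.INTER_CUBIC)[:,:,::-1])
s=sensors.get_obs();print(s["time_s"],s["eef_pos"],s["ft_force"])
E
```

```text
9.325 [ 0.71638146 -0.36488519  0.25396435] [-4.1930232   1.29841046 -1.58430893]
```

View pics/t2.png

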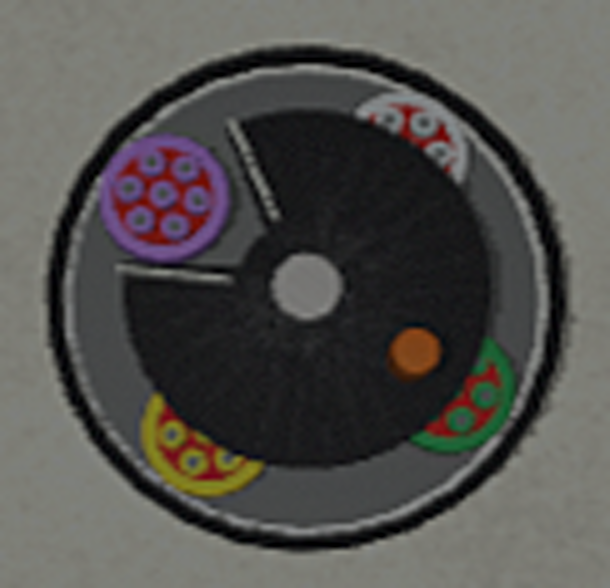

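The opening now frames the lilac bucket (bucket centre at crop (163,197), white edges at (232,120) and (117,267)). I'll check the offset in numbers.

```bash
python3 - <<'E'
from h import *
f=lambda x,y,z:ray("top",(240+x/5,150+y/4.9),z)[:2]
K=f(414,352,.127)-C;L=f(163,197,.072)-C;a=lambda v:np.degrees(np.arctan2(v[1],v[0]))
E1=f(232,120,.082)-C;E2=f(117,267,.082)-C
O=-K/np.hypot(*K)*.084
print(a(-K),a(L),np.hypot(*K),np.hypot(*L),(a(E1)+a(E2))/2,a(E1),a(E2),np.linalg.norm(O-L))
d=models.boxes_of("top","bottle");print(d[:1])
s=sensors.get_obs();print(s["ft_force"],s["joint_vel"])
E
```

```text
53.23741265924878 54.30656148712725 0.059430612088334035 0.08306507288831615 51.76239143804091 21.56839988895025 81.95638298713156 0.0018175766171310405
[{'point': [134.9, 215.3], 'score': 0.9}]
[-0.54268422  0.77170135 -0.79217548] [ 0.02963279 -0.07148104  0.08171262  0.02117929  0.03010738  0.01014413]
```

The offset is about 1–3° (2–4 mm), well inside the limit, and the bottle hasn't moved. I'm handing in.

```bash
python3 -c "
from rig import r
print(r.hand_in())"
```

```text
the job is handed in; nothing more can be done
None
```

I turned the cover by its knob until the opening sat about 2–4 mm (limit 16 mm) from the lilac bucket's centre in the last picture, let go and backed the arm clear, left the bottle untouched, and handed the job in; no verdict was returned.

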